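# Unpack, shake and store the reagent bottles

## Robot

A 6-joint arm with a two-finger parallel gripper is mounted at the origin on the work surface. World frame = base frame: x ahead of the robot, y to its left, z up, the work surface at z = 0. Lengths are in m, angles in rad, forces in N, time in s.
With the tool pointing down it reaches from about 0.35 to 0.975 m from the base axis. Payload 4.9 kg.
Tool frame: the origin (TCP) lies on the centre line of the jaws, within the pads' length; the fingertips stand ahead of it and the grasp point (between the pads) is the TCP (manip.tip_extent is the z of the fingertips in the tool frame, in m); z points along the fingers, y is the line along which they close (so a half turn about z gives the same grasp; the last joint's range is limited). The gripper opens to 85 mm and grips with 20 to 120 N. Pads are 22 mm wide; open, the fingers measure 114 mm over their backs; the gripper's body (76 mm by 85 mm) begins 54 mm behind the grasp point. The pads swing forward as they close: fully open they stand 13 mm farther back than shut.
Start: joints at [1.075, 0.053, 1.613, -0, 1.476, -0.119], TCP at [0.23, 0.581, 0.25] pointing down, gripper open.
Joint ranges: [-3.01, 3.01], [-1.01, 2.22], [0.06, 2.58], [-1.02, 4.17], [0.09, 2.62], [-3.14, 3.14]. Speed limits (rad/s): [2.57, 2.57, 3.14, 3.14, 3.14, 3.14].

## Interface

Orientations are given as a unit quaternion [w, x, y, z].
In Python, from plant import manip gives the robot as it stands. The module is installed in compiled form; this text tells all that it offers.
- The arm moves only by the shell command python3 -m crank 'ROWS'. ROWS is a JSON list of rows, 1 to 5 of them, each of 7 numbers: the opening from 0.0 (shut) to 1.0 (fully open), then dx, dy, dz in m, then a rotation vector rx, ry, rz in rad; each row shifts and turns the commanded pose from where the row before left it, along the tool's axes as they then stand; what a row does not reach is not made up. A row lasts 1/8 s, in which the tool goes at most 0.0625 m and 0.188 rad, less where a joint would pass 70% of its speed; a pose out of reach is approached as far as the arm can. The fingers move at their own pace and stop on an object; the grip force is fixed at half the most. Time passes only in rows, so rows that do not move let the fingers close. It prints the time, the measured TCP pose, the force, the opening and the grip force at its end.
- manip.state(): the state, without advancing time (a new reading comes with each control period).
- manip.grab_frame(name): name is "scene" or "top" or "wrist"; returns (picture, depth): 400x640x3 uint8, red, green, blue; 400x640 float32, m along the optical axis (not along the pixel's ray), 0 where there is no reading.
- manip.camera_params(name): a dict with "intrinsics" (3x3 intrinsics, pixels), "k1" (the pictures are not rectified: a ray, as slopes to the right and down, at radius r is drawn at 1 + k1 r^2 times it, then the intrinsics apply), "xyz" and "orientation" of the camera in the world. Camera axes: x right, y down, z forward; pixel columns grow to the right and rows downward; lengths in m; the calibration is good to about 2 mm. A picture is of the moment at which its call begins: read the wrist's pose just before it. camera_params takes no time and is no camera call; for the wrist camera it gives the pose at the moment of the call.
- manip.job_done(): hands the job in; it is judged then, once.
Trained networks look in the newest picture that a camera, given by its name, has taken for a name from the list of things; names that differ only in an ending like _2 or _b are one class to them, and where a whole thing is asked for, a point or a joint stands for the part that bears it (a point fixed in the world has none). Each returns a list of dicts, best first, with "conf" (0 to 1); they miss things now and then, are a little off and sometimes report something else, mostly with a low value. They report only what shows in the picture. A call takes as long as a camera call. They do not tell look-alikes from the thing itself.
- manip.look_for(camera, query): "extent" ([left, top, right, bottom] in pixels, round what is visible of it).
- manip.outline_of(camera, query): "region" (400x640 bool, what is visible of it) and "extent" ([left, top, right, bottom] in pixels, round what is visible of it).
- manip.mark_of(camera, query): "centre" ([row, column] in pixels: a listed point, or the origin of a listed thing).
The state is a dict: "time": time; "joint_pos": joint angles; "joint_vel": joint speeds; "joint_efforts": joint torques, N m; "tool_pos": TCP position; "tool_rot": TCP orientation; "contact_force": force on the tool from outside, world axes, zero at the start; "ft_torque": the same for the moment, N m; "gripper_width": opening from 0.0 (shut) to 1.0 (fully open); "grasp_force": force on a finger pad.
Only numpy, scipy, OpenCV 4.12 (cv2) and the standard library are available. Lean on these libraries where they do the work, as an engineer would, in place of code of your own. Each camera call takes 0.05 s, during which the arm holds its last target. There are 200 camera calls.

## Task

A delivery carton of reagent bottles has been slit open in the cold room: swing both its flaps open, well past upright, and stand all the bottles on the shaker's tray. With all of them standing there, press the foot switch fully down to its stop and keep it down for three seconds to mix them, then let go of it and move all the bottles from the tray into the white tub, upright. Leave the other things on the bench where they are.

Things in the scene. Friction and masses are not known exactly. Their poses are not given: they have to be found in the camera images.
- carton: cardboard delivery carton, fixed, 188 x 164 mm outside and 107 mm high to the rim, walls and floor 4 mm thick (inside 180 x 156 mm). Origin at the centre of its underside; x along the 188 mm side, which is the direction of both flap hinges; y towards the left flap. It stands on the left or right half of the bench; its end flaps already hang down outside
- flap_left (a joint): hinge of the flap along the carton's +y rim, rad: angle from flat shut; about 0.75 to 0.95 as found (sprung half up), 1.57 = upright, 3.14 = level outside, 4.2 = folded back (stop). Friction holds it from about 0.75 to 2.4; below it falls shut, beyond it falls open to about 3.8. Flap: 188 mm along the hinge, 76 mm from hinge to free edge, 4 mm thick; under 1 N on its inner face moves it
- flap_left_hinge (a point): middle of the left flap's hinge line, on the rim, 107 mm above the bench
- flap_left_edge (a point): middle of the left flap's free edge, 76 mm from the hinge. As found there is a gap of 50 to 70 mm between the free edges of the two flaps, 50 mm or more above the rim; the bottle caps are 11 mm below the rim
- flap_right (a joint): the same for the flap along the carton's -y rim
- flap_right_hinge (a point): middle of the right flap's hinge line, on the rim
- flap_right_edge (a point): middle of the right flap's free edge, 76 mm from the hinge
- bottle1: amber reagent bottle with a blue screw cap, 92 mm tall, 0.14 to 0.28 kg; body 64 mm across up to 62 mm above its underside, sloping shoulder to 72 mm, then the cap, 28 mm across and 20 mm tall (72 to 92 mm). Origin at the centre of its underside, z up along its axis. Two to four are present, standing on the carton's floor
- bottle2: a bottle like bottle1, or absent
- bottle3: a bottle like bottle1, or absent
- bottle4: a bottle like bottle1, or absent
- tray (a point): centre of the top face of the shaker's tray, 100 mm above the bench, a level, fixed dark tray, 192 x 172 mm inside a lip 8 mm high (x and y along these sides; the shaker's orange and red knobs are on its -x face). The tray does not move. Its small meter's needle swings over as the pedal goes down
- foot_switch: cordless foot switch of the shaker, fixed on the bench in front of it: dark steel base plate 140 x 104 mm with a yellow guard 38 mm high along each side (95 mm apart). Origin at the centre of its underside; x from the heel (hinge) to the toe
- pedal (a joint): sprung pedal of the foot switch, rad: 0 = up, 0.21 = fully down on its stop. Its hinge is at the heel (56 mm behind the origin, 30 mm above the bench); at the toe it takes about 4 N to start and about 10 N to reach the stop. It springs up when let go
- pedal_toe (a point): where to press: a point on the black ribbed top face of the pedal near the toe, 22 mm short of its end, in the middle of its 82 mm width; 102 mm from the hinge; about 56 mm above the bench when up and about 36 mm when down
- tub: loose white plastic tub, 0.45 kg, 200 x 170 mm outside, 58 mm high, walls and floor 4 mm thick. Origin at the centre of its underside; x along the 200 mm side. It stands empty on the half of the bench where the carton is not
- tube_rack: blue rack of tubes, 70 x 110 mm, 78 mm high, loose; leave alone. Origin under its centre, as for the following
- tip_box: grey box with a pale lid, 85 x 115 mm, 67 mm high, loose; leave alone
- small_jar: small jar with a white cap, 48 mm across, 62 mm high, loose; leave alone
- tape_roll: yellow roll of tape lying flat, 84 mm across, 19 mm high; leave alone
- buffer_bottle: white bottle, 72 mm across, 150 mm high; leave alone
Mind the look-alikes: they are no part of the job. Leave any red look-alike of the foot_switch alone.

How it is judged:
By the outcome, as a careful person would: the job done as asked, in the order asked, and still so for the second after the job is handed in, with the robot touching nothing.
Of bottle1, bottle2, bottle3, bottle4 only 2 to 4 are there at a start; the rules pass over those that are not, and their reading is None.
At some moment in a run one of tub, bottle1, bottle2, bottle3, bottle4 may be knocked a few centimetres aside while the robot is not near it.
It also fails if it takes over 210 s, if anything falls off the work surface, if the arm or the gripper's body presses on something with over 40 N, if the wrist force passes 120 N, or if a joint passes its speed limit or range.

## Working session

There is one attempt and no reset: what is moved stays moved. The work goes in short steps, Python scripts to look and compute and a shell command to move; the robot and the scene stay as the last step left them, time stands still between calls to the robot, and variables do not carry over. Pictures are saved under pics/ and viewed, at most 14 in all, crops included, and the job is handed in when it is done.

```bash
mkdir -p pics
cat > h.py <<'E'
import numpy as np, cv2
from plant import manip
from scipy.spatial.transform import Rotation as R
def rot(q): return R.from_quat([q[1],q[2],q[3],q[0]])
def cam(n):
    p=manip.camera_params(n); return np.array(p["intrinsics"]),p["k1"],np.array(p["xyz"]),rot(p["orientation"]).as_matrix()
def ray(c,u,v):
    K,k1,t,M=c
    uv=np.stack([np.asarray(u,float).ravel(),np.asarray(v,float).ravel()],-1)[:,None]
    n=cv2.undistortPoints(uv,K,np.array([k1,0,0,0,0.]))[:,0]
    return n
def pts(c,u,v,d):
    n=ray(c,u,v); X=np.c_[n,np.ones(len(n))]*np.asarray(d).reshape(-1,1)
    return X@c[3].T+c[2]
def onz(c,u,v,z):
    n=ray(c,u,v); D=np.c_[n,np.ones(len(n))]@c[3].T
    return c[2]+D*((z-c[2][2])/D[:,2:3])
def cloud(c,d,m=None):
    m=(d>0) if m is None else (m&(d>0)); r,cc=np.nonzero(m); return pts(c,cc,r,d[m])
def proj(c,P):
    K,k1,t,M=c; X=(np.atleast_2d(P)-t)@M
    return cv2.projectPoints(X,np.zeros(3),np.zeros(3),K,np.array([k1,0,0,0,0.]))[0][:,0]
def st():
    s=manip.state(); print("t",round(s["time"],2),"pos",np.round(s["tool_pos"],4),"tool x",np.round(rot(s["tool_rot"]).as_matrix()[:,0],3),"y",np.round(rot(s["tool_rot"]).as_matrix()[:,1],3),"z",np.round(rot(s["tool_rot"]).as_matrix()[:,2],3),"F",np.round(s["contact_force"],1),"w",round(s["gripper_width"],3),"j",np.round(s["joint_pos"],2)); return s
def save(n,p): cv2.imwrite(f"pics/{n}.png",cv2.cvtColor(p,cv2.COLOR_RGB2BGR))
E
python3 - <<'E'
from h import *
st(); print(manip.tip_extent)
for n in ["scene","top"]:
    p,d=manip.grab_frame(n); save(n+"0",p); np.save(n+"0.npy",d); c=cam(n); print(n,c[2],c[3][:,2],c[0][0,0])
    for q in ["carton","bottle1","tray","foot_switch","pedal_toe","tub","flap_left_edge","flap_right_edge","flap_left_hinge","flap_right_hinge"]:
        r=manip.mark_of(n,q)
        for x in r[:4]:
            v,u=x["centre"]; i=int(np.clip(v,0,399)),int(np.clip(u,0,639))
            print(q,round(x["conf"],2),[round(v),round(u)],np.round(pts(c,u,v,d[i])[0],3))
E
```

```text
t 0.0 pos [0.2297 0.5806 0.249 ] tool x [-0.93   0.368  0.   ] y [ 0.368  0.93  -0.002] z [-0.001 -0.002 -1.   ] F [-0.6  0.2  0.4] w 0.999 j [ 1.08  0.05  1.61  0.    1.48 -0.12]
0.019
scene [0.94806013 0.65081874 1.40717656] [-0.30421234 -0.41919987 -0.85541003] 491.74804059732054
carton 0.6 [242, 373] [ 0.437  0.198 -0.002]
carton 0.58 [280, 388] [0.533 0.361 0.158]
bottle1 0.87 [275, 368] [0.541 0.296 0.073]
bottle1 0.73 [259, 392] [0.452 0.295 0.07 ]
tray 0.7 [211, 270] [ 0.662 -0.031  0.103]
tray 0.52 [140, 269] [ 0.487 -0.33   0.001]
tray 0.48 [209, 341] [0.466 0.067 0.053]
tray 0.33 [260, 392] [0.455 0.298 0.067]
foot_switch 0.73 [124, 337] [ 0.252 -0.239  0.015]
foot_switch 0.69 [208, 342] [0.461 0.067 0.052]
pedal_toe 0.79 [204, 333] [0.476 0.038 0.056]
pedal_toe 0.7 [114, 324] [ 0.289 -0.273  0.064]
pedal_toe 0.42 [242, 372] [0.439 0.197 0.003]
tub 0.7 [138, 269] [ 0.484 -0.339 -0.   ]
flap_left_edge 0.76 [263, 402] [0.412 0.309 0.008]
flap_right_edge 0.62 [247, 384] [0.478 0.278 0.154]
flap_right_edge 0.53 [160, 210] [ 0.699 -0.378  0.   ]
flap_left_hinge 0.79 [286, 409] [0.483 0.396 0.116]
flap_right_hinge 0.61 [243, 374] [0.479 0.241 0.119]
top [2.13178433e-01 6.18780655e-04 1.28745484e+00] [ 0.24456109  0.01205795 -0.96955891] 363.9348799542898
carton 0.67 [214, 235] [0.435 0.288 0.167]
tray 0.91 [155, 338] [ 0.667 -0.031  0.101]
tray 0.35 [202, 238] [0.475 0.285 0.163]
foot_switch 0.86 [227, 315] [0.422 0.042 0.049]
foot_switch 0.83 [288, 402] [ 0.227 -0.256  0.044]
pedal_toe 0.89 [272, 402] [ 0.281 -0.255  0.053]
pedal_toe 0.6 [208, 315] [0.485 0.044 0.063]
tub 0.97 [217, 418] [ 0.477 -0.327  0.003]
flap_left_edge 0.77 [200, 216] [0.48  0.357 0.161]
flap_right_edge 0.63 [205, 238] [0.467 0.283 0.158]
flap_left_hinge 0.74 [206, 210] [0.468 0.385 0.128]
flap_right_hinge 0.73 [204, 256] [0.485 0.237 0.106]
flap_right_hinge 0.56 [158, 426] [ 0.704 -0.365 -0.001]
```

View pics/scene0.png

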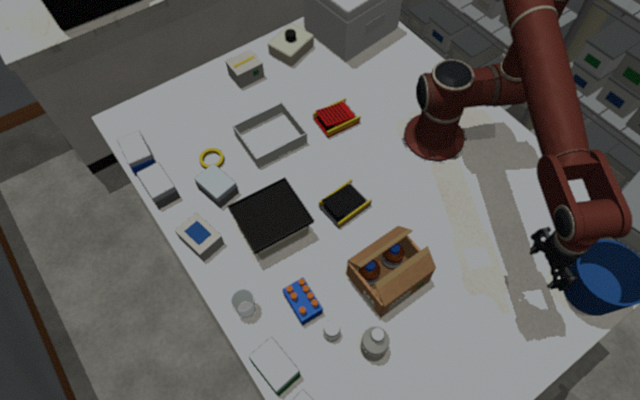

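View pics/top0.png

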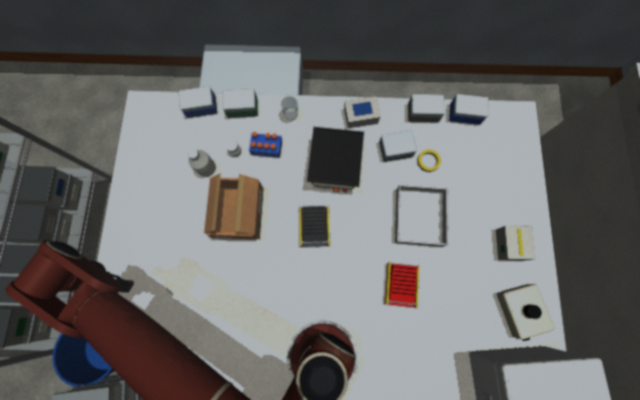

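The scene view shows the open carton (372,268) with two blue-capped bottles visible, the black tray (270,215), the black/yellow foot switch (345,203), the red look-alike (337,118), and the tub (270,135). The top view agrees: carton at (233,208), foot switch at (314,227), tub at (420,216).

Run:
```python
from h import *
C=[]
for n in ["scene","top"]:
    d=np.load(n+"0.npy"); c=cam(n); C.append(cloud(c,d))
def rect(name,ctr,rad,z0,z1):
    for n,P in zip(["scene","top"],C):
        Q=P[(np.hypot(*(P[:,:2]-ctr).T)<rad)&(P[:,2]>z0)&(P[:,2]<z1)]
        (x,y),(w,h),a=cv2.minAreaRect((Q[:,:2]*1000).astype(np.float32))
        print(name,n,len(Q),np.round([x,y,w,h,a],1),np.round(np.percentile(Q[:,2],[5,50,95]),3))
rect("tray",[.667,-.031],.16,.09,.13)
rect("tub",[.477,-.327],.15,.04,.075)
rect("foot",[.422,.045],.1,.006,.075)
rect("carton",[.47,.31],.16,.06,.12)
rect("cartonhi",[.47,.31],.16,.112,.2)
w=cam("wrist"); s=manip.state(); M=rot(s["tool_rot"]).as_matrix()
print("cam in tool",(w[2]-s["tool_pos"])@M,"\n",M.T@w[3],w[0])
for n in ["scene","top"]:
    c=cam(n); d=np.load(n+"0.npy"); manip.grab_frame(n)
    for q in ["tray","tub","foot_switch","carton","flap_left","flap_right","bottle1"]:
        for x in manip.outline_of(n,q)[:3]:
            P=cloud(c,d,x["region"]); 
            if len(P)<10: continue
            print(n,q,round(x["conf"],2),x["extent"],np.round(P.mean(0),3),np.round(P.max(0),3),np.round(P.min(0),3))
```

```text
tray scene 3664 [666.7 -25.8 185.  200.9  85.4] [0.096 0.101 0.108]
tray top 2919 [663.1 -24.4 180.2 202.7  85.8] [0.096 0.1   0.108]
tub scene 626 [ 480.1 -331.6  179.9  203.4   86.5] [0.041 0.052 0.061]
tub top 441 [ 477.8 -329.6  170.6  202.7   87.6] [0.041 0.055 0.061]
foot scene 1417 [424.4  37.7 188.3 182.3  57.7] [0.008 0.04  0.06 ]
foot top 1221 [425.9  43.  177.8 171.6  42.6] [0.01  0.043 0.059]
carton scene 1825 [4.791e+02 3.164e+02 2.013e+02 1.669e+02 2.000e-01] [0.064 0.091 0.118]
carton top 830 [473.4 318.3 200.9 171.3   0.7] [0.066 0.107 0.119]
cartonhi scene 2310 [4.784e+02 3.173e+02 1.937e+02 1.649e+02 3.000e-01] [0.115 0.142 0.166]
cartonhi top 1747 [473.9 317.6 190.3 168.2   0. ] [0.115 0.141 0.166]
cam in tool [ 7.16065260e-02  4.84370872e-05 -1.23754934e-01] 
 [[ 3.64646744e-05 -9.60329182e-01 -2.78868894e-01]
 [ 9.99999222e-01 -3.12742544e-04  1.20773756e-03]
 [-1.24703979e-03 -2.78868721e-01  9.60328424e-01]] [[276.29377476   0.         323.25110266]
 [  0.         276.29377476 205.60103695]
 [  0.           0.           1.        ]]
scene tray 0.59 [228.5, 178.
[... 1607 characters left out ...]
03  0.065] [ 0.164 -0.318 -0.003]
top foot_switch 0.82 [300.8, 207.5, 328.9, 249.6] [0.426 0.042 0.041] [0.505 0.096 0.066] [ 0.357 -0.012 -0.003]
top carton 0.68 [202.9, 180.0, 267.1, 237.6] [0.472 0.315 0.091] [0.618 0.403 0.173] [ 0.371  0.233 -0.004]
top carton 0.67 [301.6, 204.8, 327.8, 242.2] [0.433 0.044 0.048] [0.496 0.09  0.066] [0.371 0.001 0.008]
top flap_left 0.69 [207.6, 175.4, 224.2, 232.1] [0.474 0.375 0.139] [0.567 0.442 0.173] [ 0.38   0.35  -0.003]
top flap_right 0.97 [231.8, 174.9, 259.4, 236.4] [0.474 0.264 0.137] [0.621 0.335 0.17 ] [ 0.381  0.234 -0.002]
top flap_right 0.71 [393.5, 185.0, 449.0, 247.6] [ 0.481 -0.336  0.013] [ 0.597 -0.241  0.064] [ 0.372 -0.417 -0.006]
```

```bash
python3 -m crank '[[0,0,0,0,0,0,-0.188],[0,0,0,0,0,0,-0.188],[0,-0.04,-0.04,0,0,0,0],[0,-0.04,-0.04,0,0,0,0],[0,-0.04,-0.04,0,0,0,0]]'; python3 -m crank '[[0,-0.04,-0.04,0,0,0,0],[0,-0.04,-0.04,0,0,0,0],[0,-0.04,-0.04,0,0,0,0],[0,0,0,0,0,0,0]]'; python3 -c "
from h import *
st(); print(manip.tip_extent)
p,d=manip.grab_frame('wrist'); save('w1',p); c=cam('wrist')
P=cloud(c,d); 
for lo,hi in [(.12,.18)]:
  Q=P[(P[:,2]>lo)&(P[:,2]<hi)&(abs(P[:,0]-.476)<.08)]
  for z in [.12,.13,.14,.15,.16]:
    q=Q[abs(Q[:,2]-z)<.003]; L=q[q[:,1]>.317,1]; r=q[q[:,1]<.317,1]; print(z,len(L),np.round(L.mean(),3) if len(L) else 0,np.round(r.mean(),3) if len(r) else 0)
"
```

```text
time: 2.52
tool_pos: [0.3506, 0.4598, 0.2504]
tool_rot: [0.0, 0.001, 1.0, 0.0]
contact_force: [0.9, 0.6, 0.3]
gripper_width: 0.002
grasp_force: 0.0
time: 3.02
tool_pos: [0.4718, 0.3381, 0.2504]
tool_rot: [0.0, 0.004, 1.0, -0.0]
contact_force: [-0.7, 1.0, -0.6]
gripper_width: -0.0
grasp_force: 0.0
t 3.02 pos [0.4718 0.3381 0.2504] tool x [-1.     0.007 -0.   ] y [ 0.007  1.    -0.   ] z [ 0. -0. -1.] F [-0.7  1.  -0.6] w -0.0 j [ 0.49 -0.05  1.72 -0.    1.48 -1.07]
0.019
0.12 332 0.392 0.247
0.13 724 0.385 0.255
0.14 797 0.376 0.265
0.15 767 0.367 0.274
0.16 766 0.359 0.285
```

View pics/w1.png

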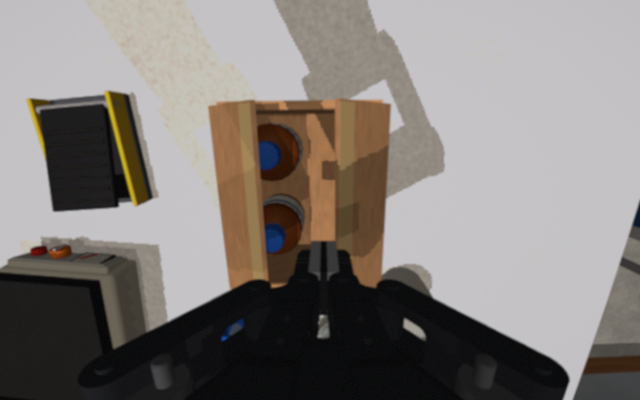

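The wrist view shows the flaps half up on both sides of the gap (columns 258 and 335), two blue caps at (268,155) and (273,238), and the foot switch at (90,150). I'll push the left flap first.

```bash
python3 -m crank '[[0,-0.004,-0.018,0,0,0,0],[0,0,0,0.05,0,0,0],[0,0,0,0.045,0,0,0],[0,0,0.02,0,0,0,0],[0,0,0.02,0,0,0,0]]'; python3 -m crank '[[0,0,0.02,0,0,0,0],[0,0,0.02,0,0,0,0],[0,0,0.02,0,0,0,0],[0,0,0.02,0,0,0,0],[0,0,0.02,0,0,0,0]]'; python3 -m crank '[[0,0,0.01,0,0,0,0],[0,0,0,0,0,0,0],[0,0,0,-0.05,0,0,0],[0,0,0,0,0,0,0]]';python3 -c "
from h import *
st()
p,d=manip.grab_frame('scene'); save('s2',p[180:380,280:520]); P=cloud(cam('scene'),d)
Q=P[(abs(P[:,0]-.476)<.09)&(P[:,1]>.38)&(P[:,1]<.52)&(P[:,2]>.02)&(P[:,2]<.2)]
for y in np.arange(.38,.5,.01): 
  q=Q[abs(Q[:,1]-y)<.005]; print(round(y,2),len(q),np.round(q[:,2].mean(),3) if len(q) else 0)
"
```

```text
time: 3.7
tool_pos: [0.4706, 0.3636, 0.1612]
tool_rot: [-0.004, -0.0, 1.0, -0.002]
contact_force: [-26.2, -8.2, 33.9]
gripper_width: -0.002
grasp_force: 19.1
time: 4.32
tool_pos: [0.4737, 0.464, 0.1549]
tool_rot: [-0.0, 0.001, 1.0, -0.0]
contact_force: [-0.6, 0.2, -0.7]
gripper_width: 0.001
grasp_force: 0.0
time: 4.82
tool_pos: [0.4761, 0.4738, 0.211]
tool_rot: [0.004, 0.001, 1.0, 0.003]
contact_force: [-0.6, -0.2, -0.2]
gripper_width: -0.0
grasp_force: 0.0
t 4.83 pos [0.4761 0.4738 0.211 ] tool x [-1.     0.003 -0.007] y [0.002 1.    0.006] z [ 0.007  0.006 -1.   ] F [-0.6 -0.2 -0.2] w -0.0 j [ 0.67  0.18  1.54 -0.    1.41 -0.9 ]
0.38 0 0
0.39 15 0.105
0.4 193 0.102
0.41 181 0.105
0.42 174 0.104
0.43 184 0.102
0.44 172 0.1
0.45 166 0.098
0.46 161 0.096
0.47 114 0.095
0.48 3 0.197
0.49 0 0
```

```bash
python3 -m crank '[[0,0,-0.04,-0.03,0,0,0],[0,0,-0.04,-0.02,0,0,0],[0,0,-0.02,0,0,0,0],[0,0,0,0,0,0,0]]';python3 -c "
from h import *
st()
p,d=manip.grab_frame('wrist'); save('w3',p); P=cloud(cam('wrist'),d)
Q=P[(abs(P[:,0]-.476)<.09)&(P[:,2]<.2)]
for y in np.arange(.2,.5,.02): 
  q=Q[abs(Q[:,1]-y)<.005]; print(round(y,2),len(q),np.round(np.percentile(q[:,2],[10,50,90]),3) if len(q) else 0)
"
```

```text
time: 5.38
tool_pos: [0.4733, 0.3714, 0.2537]
tool_rot: [-0.001, 0.002, 1.0, -0.0]
contact_force: [-0.4, 0.0, 0.3]
gripper_width: 0.003
grasp_force: 0.0
t 5.38 pos [0.4733 0.3714 0.2537] tool x [-1.     0.004  0.002] y [ 0.004  1.    -0.001] z [-0.002 -0.001 -1.   ] F [-0.4  0.   0.3] w 0.003 j [ 0.54 -0.    1.66  0.    1.48 -1.03]
0.2 0 0
0.22 0 0
0.24 1447 [0.004 0.11  0.118]
0.26 1738 [0.005 0.132 0.139]
0.28 2682 [0.05  0.096 0.161]
0.3 1711 [0.004 0.069 0.075]
0.32 1217 [0.003 0.004 0.074]
0.34 1037 [0.003 0.004 0.006]
0.36 926 [0.003 0.004 0.005]
0.38 976 [0.003 0.004 0.005]
0.4 2222 [0.017 0.103 0.107]
0.42 1387 [0.091 0.093 0.096]
0.44 1234 [0.078 0.081 0.083]
0.46 838 [0.067 0.069 0.071]
0.48 290 [-0.001  0.     0.001]
```

View pics/w3.png

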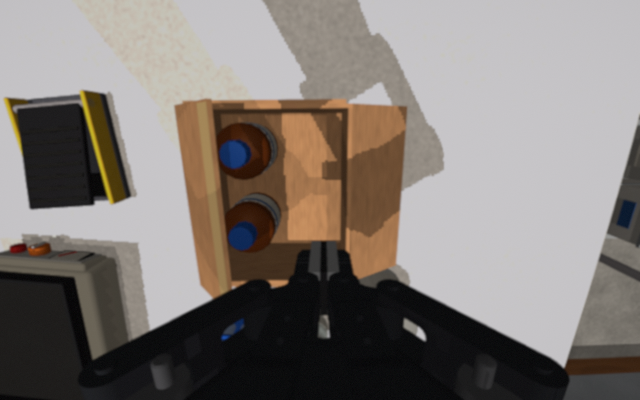

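The wrist view shows the left flap folded down outside, and exactly two bottles standing at (235,153) and (242,236). Right flap next.

```bash
python3 -m crank '[[0,0,-0.03,0.05,0,0,0],[0,0,0,0.045,0,0,0],[0,0,-0.02,0,0,0,0],[0,0,-0.02,0,0,0,0],[0,0,-0.02,0,0,0,0]]'; python3 -m crank '[[0,0,-0.02,0,0,0,0],[0,0,-0.02,0,0,0,0],[0,0,-0.02,0,0,0,0],[0,0,-0.02,0,0,0,0],[0,0,-0.02,0,0,0,0]]'; python3 -m crank '[[0,0,-0.01,0,0,0,0],[0,0,0,0,0,0,0],[0,0,0.03,-0.04,0,0,0],[0,0,0.04,-0.04,0,0,0],[0.45,0,0.02,-0.04,0,0,0]]'; python3 -m crank '[[0.45,0.06,0,0,0,0,0],[0.45,0.03,0,0,0,0,0],[0.45,0,0,0,0,0,0]]'
cat >> h.py <<'E'
def caps(region=(.38,.575,.235,.4),zlo=.085,zhi=.105,name=None,c="wrist"):
    p,d=manip.grab_frame(c); 
    if name: save(name,p)
    C=cam(c); r,cc=np.nonzero(d>0); P=pts(C,cc,r,d[d>0]); col=p[d>0].astype(int)
    m=(P[:,0]>region[0])&(P[:,0]<region[1])&(P[:,1]>region[2])&(P[:,1]<region[3])&(P[:,2]>zlo)&(P[:,2]<zhi)&(col[:,2]>col[:,0]+25)
    im=np.zeros(d.shape,np.uint8); im[r[m],cc[m]]=1
    n,lab,stt,_=cv2.connectedComponentsWithStats(im)
    L=lab[r,cc]
    for k in range(1,n):
        if stt[k,4]<25: continue
        Q=P[L==k]; zt=np.percentile(Q[:,2],90); T=Q[Q[:,2]>zt-.006]
        (x,y),rad=cv2.minEnclosingCircle((T[:,:2]*1000).astype(np.float32))
        print("cap",np.round([x,y],1),"r",round(rad,1),"top z",round(zt,4),"n",len(Q),"mean",np.round(T.mean(0),4))
    return p,d,C
E
python3 -c "
from h import *
st()
p,d,C=caps(name='w4')
P=cloud(C,d);Q=P[(abs(P[:,0]-.476)<.09)&(P[:,2]<.2)]
for y in np.arange(.14,.26,.02): 
  q=Q[abs(Q[:,1]-y)<.005]; print(round(y,2),len(q),np.round(np.percentile(q[:,2],[10,50,90]),3) if len(q) else 0)
for x in manip.mark_of('wrist','bottle1')[:4]: 
  print(x['conf'],x['centre'],onz(C,x['centre'][1],x['centre'][0],.004))
"
```

```text
time: 6.05
tool_pos: [0.4749, 0.2823, 0.1632]
tool_rot: [0.002, 0.001, 1.0, 0.001]
contact_force: [0.1, 0.3, 1.6]
gripper_width: 0.001
grasp_force: 0.4
time: 6.68
tool_pos: [0.473, 0.1811, 0.16]
tool_rot: [-0.0, 0.001, 1.0, -0.0]
contact_force: [-0.3, -0.6, -0.3]
gripper_width: 0.001
grasp_force: 0.0
time: 7.3
tool_pos: [0.473, 0.2647, 0.2814]
tool_rot: [-0.0, -0.0, 1.0, 0.0]
contact_force: [0.9, -0.4, -0.7]
gripper_width: 0.2
grasp_force: 0.0
time: 7.68
tool_pos: [0.382, 0.2636, 0.2805]
tool_rot: [0.0, -0.0, 1.0, 0.0]
contact_force: [0.3, -0.4, -0.6]
gripper_width: 0.454
grasp_force: 0.0
t 7.67 pos [0.382  0.2636 0.2805] tool x [-1.    -0.001 -0.001] y [-0.001  1.     0.001] z [ 0.001  0.001 -1.   ] F [ 0.3 -0.4 -0.6] w 0.454 j [ 0.44 -0.36  1.93  0.    1.57 -1.13]
cap [429.8 280.1] r 14.6 top z 0.0969 n 451 mean [0.4289 0.28   0.0959]
cap [521.4 279.6] r 14.3 top z 0.097 n 399 mean [0.5202 0.2799 0.0958]
0.14 622 [-0.001 -0.     0.001]
0.16 56 [-0.001 -0.     0.001]
0.18 534 [0.001 0.078 0.08 ]
0.2 508 [0.    0.088 0.09 ]
0.22 814 [0.001 0.099 0.101]
0.24 1410 [0.004 0.079 0.108]
0.69 [209.5, 333.6] [[0.43432336 0.28005937 0.004     ]]
0.61 [262.2, 332.5] [[0.52291571 0.27923488 0.004     ]]
```

View pics/w4.png

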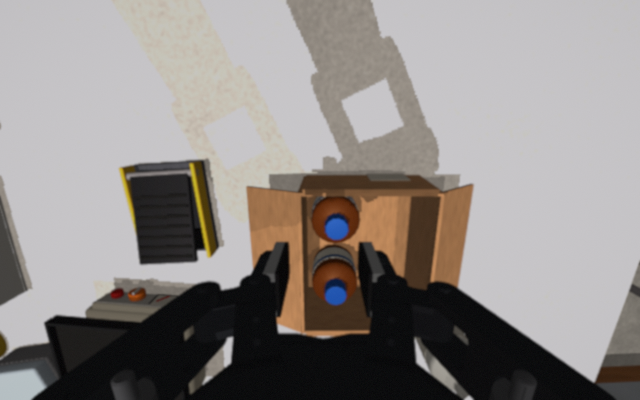

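Both flaps are folded outside; the two caps are at (336,229) and (336,292). Approaching the nearer bottle, then cross-checking with the scene camera.

```bash
python3 -c "
from h import *
caps(c='scene',zlo=.07)"; python3 -m crank '[[0.42,-0.0475,0.0164,0.02,0,0,0],[0.42,0,0,0.06,0,0,0],[0.42,0,0,0,0,0,0]]'; python3 -c "
from h import *
st(); caps(zlo=.07)"
```

```text
cap [430.7 279.4] r 14.4 top z 0.0987 n 84 mean [0.4312 0.2799 0.0966]
cap [521.8 280.3] r 13.6 top z 0.099 n 89 mean [0.523  0.2804 0.0968]
time: 8.2
tool_pos: [0.4282, 0.2774, 0.1939]
tool_rot: [-0.006, 0.001, 1.0, -0.003]
contact_force: [-0.8, -0.9, -0.2]
gripper_width: 0.417
grasp_force: 0.0
t 8.2 pos [0.4282 0.2774 0.1939] tool x [-1.     0.003  0.012] y [ 0.003  1.    -0.006] z [-0.012 -0.006 -1.   ] F [-0.8 -0.9 -0.2] w 0.417 j [ 0.43 -0.18  1.93 -0.    1.4  -1.14]
cap [431.3 281.4] r 14.5 top z 0.1008 n 914 mean [0.4304 0.2814 0.0999]
cap [523.1 281.3] r 14.8 top z 0.1013 n 843 mean [0.5216 0.2815 0.1003]
```

```bash
python3 -m crank '[[0.42,0,0,0.04,0,0,0],[0.42,0,0,0.03,0,0,0],[0.42,0,0,0.02,0,0,0],[0.42,0,0,0.01,0,0,0],[0.42,0,0,0,0,0,0]]'; python3 -m crank '[[0.0,0,0,0,0,0,0],[0,0,0,0,0,0,0],[0,0,0,0,0,0,0]]'
```

```text
time: 8.88
tool_pos: [0.4319, 0.2796, 0.1018]
tool_rot: [0.001, 0.001, 1.0, 0.0]
contact_force: [0.1, -0.1, 0.1]
gripper_width: 0.422
grasp_force: 0.0
time: 9.25
tool_pos: [0.4323, 0.2797, 0.1026]
tool_rot: [0.002, 0.001, 1.0, 0.001]
contact_force: [0.4, -2.0, 6.8]
gripper_width: 0.299
grasp_force: 59.3
```

```bash
python3 -m crank '[[0,0,0,-0.03,0,0,0],[0,0,0,-0.05,0,0,0],[0,0,0,-0.05,0,0,0],[0,0,0,-0.05,0,0,0],[0,0,0,0,0,0,0]]'; python3 -m crank '[[0,-0.035,-0.039,0,0,0,0],[0,-0.035,-0.039,0,0,0,0],[0,-0.035,-0.039,0,0,0,0],[0,-0.035,-0.039,0,0,0,0]]'; python3 -m crank '[[0,-0.035,-0.039,0,0,0,0],[0,-0.035,-0.039,0,0,0,0],[0,-0.035,-0.039,0,0,0,0],[0,-0.035,-0.039,0,0,0,0],[0,0,0,0,0,0,0]]'; python3 -c "
from h import *
st(); p,d=manip.grab_frame('scene'); save('s5',p[100:340,160:480])
p,d=manip.grab_frame('wrist'); save('w5',p); P=cloud(cam('wrist'),d)
for n,P in [('wrist',P),('scene',cloud(cam('scene'),d:=manip.grab_frame('scene')[1]))]:
  Q=P[(np.hypot(P[:,0]-.667,P[:,1]+.028)<.07)]; print(n,np.percentile(Q[:,2],[10,50,90]))
"
```

```text
time: 9.88
tool_pos: [0.4328, 0.2802, 0.286]
tool_rot: [0.005, 0.001, 1.0, 0.002]
contact_force: [0.9, -0.5, -2.7]
gripper_width: 0.292
grasp_force: 59.5
time: 10.38
tool_pos: [0.5707, 0.1216, 0.278]
tool_rot: [-0.002, 0.001, 1.0, 0.0]
contact_force: [0.5, -0.2, -2.2]
gripper_width: 0.295
grasp_force: 59.5
time: 11.0
tool_pos: [0.7108, -0.0363, 0.2763]
tool_rot: [-0.002, 0.003, 1.0, 0.0]
contact_force: [-0.4, 0.7, -2.5]
gripper_width: 0.293
grasp_force: 59.6
t 11.0 pos [ 0.7108 -0.0363  0.2763] tool x [-1.     0.006  0.005] y [0.006 1.    0.   ] z [-0.005  0.    -1.   ] F [-0.4  0.7 -2.5] w 0.293 j [-0.16  0.24  1.36 -0.    1.54 -1.72]
wrist [0.10097117 0.32782383 0.35255293]
scene [0.09969827 0.51593432 0.57931309]
```

View pics/w5.png

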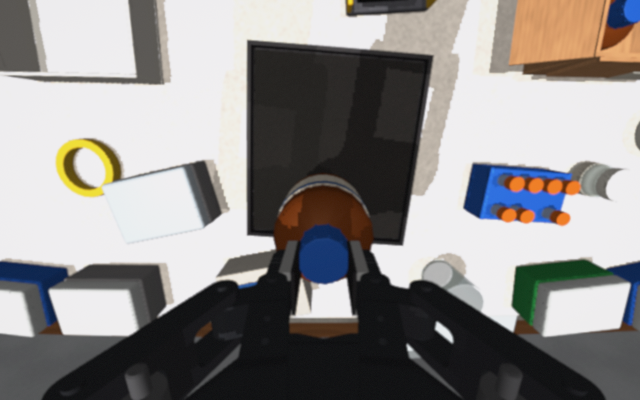

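The bottle is held upright by its cap at (323,252). The tray's corners are at about (248,41), (432,57), (403,244) and (248,236).

```bash
python3 -c "
from h import *
C=cam('wrist'); X=onz(C,[248,432,403,248],[41,57,244,236],.108); print(X,X.mean(0), np.linalg.norm(np.diff(X,axis=0),axis=1))"
```

```text
[[ 0.55917585 -0.1035024   0.108     ]
 [ 0.57304349  0.07401987  0.108     ]
 [ 0.76952614  0.06054988  0.108     ]
 [ 0.75910938 -0.11819805  0.108     ]] [ 0.66521372 -0.02178268  0.108     ] [0.1780631  0.19694383 0.17905119]
```

```bash
python3 -m crank '[[0,0,0.01,0.03,0,0,0],[0,0,0,0.03,0,0,0],[0,0,0,0.012,0,0,0],[0,0,0,0,0,0,0],[0,0,0,0,0,0,0]]'; python3 -m crank '[[0,0,0,0.003,0,0,0],[0,0,0,0,0,0,0]]'
```

```text
time: 11.78
tool_pos: [0.711, -0.0232, 0.2103]
tool_rot: [0.001, 0.001, 1.0, -0.0]
contact_force: [0.2, -0.1, -0.2]
gripper_width: 0.294
grasp_force: 59.6
time: 12.02
tool_pos: [0.7106, -0.0234, 0.2059]
tool_rot: [0.0, 0.001, 1.0, -0.0]
contact_force: [0.1, -0.8, -1.9]
gripper_width: 0.295
grasp_force: 59.6
```

```bash
python3 -m crank '[[0,0,0,0.005,0,0,0],[0,0,0,0,0,0,0],[0,0,0,0,0,0,0]]'; python3 -m crank '[[0,0,0,0.002,0,0,0],[0,0,0,0,0,0,0],[0,0,0,0,0,0,0]]'
```

```text
time: 12.4
tool_pos: [0.7103, -0.0233, 0.2001]
tool_rot: [-0.0, 0.001, 1.0, 0.0]
contact_force: [0.2, -0.0, -1.7]
gripper_width: 0.296
grasp_force: 59.6
time: 12.78
tool_pos: [0.7106, -0.0235, 0.1987]
tool_rot: [0.0, 0.001, 1.0, -0.0]
contact_force: [0.7, -0.5, -0.0]
gripper_width: 0.297
grasp_force: 59.8
```

```bash
python3 -m crank '[[0.42,0,0,0,0,0,0],[0.42,0,0,0,0,0,0],[0.42,0,0,-0.03,0,0,0],[0.42,0,0,-0.06,0,0,0]]'; python3 -m crank '[[0.42,0.027,0.0433,0,0,0,0],[0.42,0.027,0.0433,0,0,0,0],[0.42,0.027,0.0433,0,0,0,0],[0.42,0.027,0.0433,0,0,0,0]]';python3 -m crank '[[0.42,0.027,0.0433,0,0,0,0],[0.42,0.027,0.0433,0,0,0,0],[0.42,0.027,0.0433,0.06,0,0,0],[0.42,0,0,0,0,0,0]]'; python3 -c "
from h import *
st(); caps(zlo=.07); caps(c='scene',zlo=.07); caps(c='scene',region=(.55,.8,-.13,.1),zlo=.15,zhi=.21)"
```

```text
time: 13.28
tool_pos: [0.7087, -0.0231, 0.2849]
tool_rot: [-0.004, 0.001, 1.0, 0.001]
contact_force: [0.6, -0.4, -0.5]
gripper_width: 0.424
grasp_force: 0.0
time: 13.78
tool_pos: [0.6018, 0.1514, 0.2887]
tool_rot: [0.0, 0.001, 1.0, 0.0]
contact_force: [0.4, 0.3, 0.1]
gripper_width: 0.425
grasp_force: 0.0
time: 14.28
tool_pos: [0.5238, 0.2724, 0.2361]
tool_rot: [-0.004, -0.001, 1.0, -0.001]
contact_force: [0.1, 0.2, 0.2]
gripper_width: 0.42
grasp_force: 0.0
t 14.28 pos [0.5238 0.2724 0.2361] tool x [-1.    -0.002  0.008] y [-0.002  1.    -0.002] z [-0.008 -0.002 -1.   ] F [0.1 0.2 0.2] w 0.42 j [ 0.35 -0.01  1.71  0.    1.46 -1.22]
cap [523.5 279.6] r 14.5 top z 0.0994 n 657 mean [0.5227 0.2795 0.0985]
cap [523.2 280.7] r 13.1 top z 0.0991 n 83 mean [0.5233 0.2798 0.0965]
cap [709.5 -23.3] r 14.7 top z 0.195 n 92 mean [ 0.71   -0.0234  0.1926]
```

```bash
python3 -m crank '[[0.42,0,0.0015,0.04,0,0,0],[0.42,0,0,0.04,0,0,0],[0.42,0,0,0.03,0,0,0],[0.42,0,0,0,0,0,0],[0.42,0,0,0,0,0,0]]'
```

```text
time: 15.05
tool_pos: [0.5295, 0.2725, 0.1333]
tool_rot: [0.002, 0.001, 1.0, 0.001]
contact_force: [0.5, -1.0, 0.1]
gripper_width: 0.421
grasp_force: 0.0
```

```bash
python3 -m crank '[[0.42,0.007,0.0075,0,0,0,0],[0.42,0,0,0.012,0,0,0],[0.42,0,0,0.02,0,0,0],[0.42,0,0,0,0,0,0],[0.42,0,0,0,0,0,0]]' && python3 -m crank '[[0,0,0,0,0,0,0],[0,0,0,0,0,0,0],[0,0,0,0,0,0,0]]'
```

```text
time: 15.68
tool_pos: [0.5202, 0.28, 0.098]
tool_rot: [-0.001, 0.001, 1.0, -0.0]
contact_force: [0.3, 0.5, 0.5]
gripper_width: 0.42
grasp_force: 0.0
time: 16.05
tool_pos: [0.5208, 0.2802, 0.0991]
tool_rot: [0.0, 0.001, 1.0, 0.0]
contact_force: [0.5, -0.1, 0.0]
gripper_width: 0.3
grasp_force: 59.1
```

```bash
python3 -m crank '[[0,0,0,-0.03,0,0,0],[0,0,0,-0.05,0,0,0],[0,0,0,-0.05,0,0,0],[0,0,0,-0.05,0,0,0],[0,0,0,0,0,0,0]]'; python3 -m crank '[[0,-0.014,-0.043,0,0,0,0],[0,-0.014,-0.043,0,0,0,0],[0,-0.014,-0.043,0,0,0,0],[0,-0.014,-0.043,0,0,0,0]]'; python3 -m crank '[[0,-0.014,-0.043,0,0,0,0],[0,-0.014,-0.043,0,0,0,0],[0,-0.014,-0.043,0,0,0,0],[0,0,0,0,0,0,0],[0,0,0,0,0,0,0]]'; python3 -c "
from h import *
st(); caps(c='scene',region=(.55,.8,-.13,.1),zlo=.15,zhi=.21)"
```

```text
time: 16.68
tool_pos: [0.5227, 0.2811, 0.2848]
tool_rot: [0.005, 0.001, 1.0, 0.002]
contact_force: [0.9, 0.0, -2.7]
gripper_width: 0.297
grasp_force: 59.4
time: 17.18
tool_pos: [0.5756, 0.1067, 0.2762]
tool_rot: [-0.002, 0.001, 1.0, -0.0]
contact_force: [0.2, -0.1, -1.8]
gripper_width: 0.301
grasp_force: 59.5
time: 17.8
tool_pos: [0.6172, -0.0207, 0.2768]
tool_rot: [-0.001, 0.001, 1.0, 0.0]
contact_force: [0.1, -0.6, -2.3]
gripper_width: 0.299
grasp_force: 59.6
t 17.8 pos [ 0.6172 -0.0207  0.2768] tool x [-1.     0.002  0.003] y [0.002 1.    0.001] z [-0.003  0.001 -1.   ] F [ 0.1 -0.6 -2.3] w 0.299 j [-0.15  0.02  1.6   0.    1.52 -1.72]
cap [710.3 -24. ] r 14.0 top z 0.1945 n 92 mean [ 0.7104 -0.0239  0.1923]
```

```bash
python3 -m crank '[[0,-0.002,0,0.03,0,0,0],[0,0,0,0.03,0,0,0],[0,0,0,0.016,0,0,0],[0,0,0,0,0,0,0],[0,0,0,0,0,0,0]]'; python3 -m crank '[[0,0,0,0.003,0,0,0],[0,0,0,0,0,0,0],[0,0,0,0,0,0,0]]'
```

```text
time: 18.48
tool_pos: [0.6207, -0.0208, 0.2042]
tool_rot: [0.001, 0.001, 1.0, -0.0]
contact_force: [0.3, 0.4, -1.7]
gripper_width: 0.298
grasp_force: 59.6
time: 18.85
tool_pos: [0.6201, -0.0211, 0.2]
tool_rot: [0.0, 0.001, 1.0, -0.0]
contact_force: [-0.4, 0.3, -1.6]
gripper_width: 0.301
grasp_force: 59.6
```

```bash
python3 -m crank '[[0,0,0,0.003,0,0,0],[0,0,0,0,0,0,0],[0,0,0,0.002,0,0,0],[0,0,0,0,0,0,0],[0,0,0,0,0,0,0]]'
```

```text
time: 19.48
tool_pos: [0.6202, -0.0212, 0.1951]
tool_rot: [0.0, 0.001, 1.0, -0.0]
contact_force: [-0.4, 0.1, -0.3]
gripper_width: 0.297
grasp_force: 59.8
```

```bash
python3 -m crank '[[0.42,0,0,0,0,0,0],[0.42,0,0,0,0,0,0],[0.42,0,0,-0.03,0,0,0],[0.42,0,0,-0.06,0,0,0]]'; python3 -m crank '[[0,0.05,0.016,0,0,0,0],[0,0.05,0.016,0,0,0,0],[0,0.05,0.016,0,0,0,0],[0,0.05,0.016,0,0,0,0],[0,0.01,0,0,0,0,0]]'; python3 -m crank '[[0,0,0,0,0,0,0]]'; python3 -c "
from h import *
st(); p,d=manip.grab_frame('wrist'); save('w6',p); C=cam('wrist'); np.save('w6.npy',d)
for q in ['pedal_toe','foot_switch']:
  for x in manip.mark_of('wrist',q)[:3]:
    v,u=x['centre']; print(q,round(x['conf'],2),x['centre'],pts(C,u,v,d[int(v),int(u)])[0] if v<400 else '')
P=cloud(C,d); Q=P[(abs(P[:,1]-.042)<.03)&(P[:,0]>.34)&(P[:,0]<.52)]
for x in np.arange(.35,.52,.01):
  q=Q[abs(Q[:,0]-x)<.004]; print(round(x,2),len(q),np.round(np.median(q,0),3) if len(q) else '')
G=P[(P[:,2]>.03)&(P[:,2]<.045)&(abs(P[:,0]-.42)<.1)]; print(np.round(np.percentile(G[:,1],[1,10,50,90,99]),3))
caps(c='scene',region=(.55,.8,-.13,.1),zlo=.15,zhi=.21)"
```

```text
time: 19.98
tool_pos: [0.6182, -0.0207, 0.2817]
tool_rot: [-0.004, 0.001, 1.0, 0.001]
contact_force: [1.0, -0.5, -0.4]
gripper_width: 0.42
grasp_force: 0.0
time: 20.6
tool_pos: [0.4083, 0.0442, 0.2848]
tool_rot: [0.001, 0.0, 1.0, 0.0]
contact_force: [-0.1, -0.3, 0.1]
gripper_width: -0.003
grasp_force: 0.0
time: 20.72
tool_pos: [0.4102, 0.0433, 0.2852]
tool_rot: [0.001, 0.001, 1.0, -0.0]
contact_force: [-0.1, -0.1, 0.1]
gripper_width: 0.002
grasp_force: 0.0
t 20.73 pos [0.4102 0.0433 0.2852] tool x [-1.     0.002 -0.002] y [ 0.002  1.    -0.   ] z [ 0.002 -0.    -1.   ] F [-0.1 -0.1  0.1] w 0.002 j [-0.08 -0.51  2.03 -0.    1.62 -1.64]
pedal_toe 0.97 [80.3, 69.9] [ 0.28414078 -0.26088206  0.05631116]
pedal_toe 0.86 [228.0, 323.5] [0.47380917 0.04408955 0.05632564]
foot_switch 0.78 [52.4, 97.7] [ 0.25298676 -0.22479752  0.04962117]
foot_switch 0.77 [186.2, 319.6] [0.41771486 0.03899512 0.04704535]
0.35 209 [0.35  0.042 0.   ]
0.36 253 [0.361 0.042 0.006]
0.37 345 [0.37  0.042 0.031]
0.38 301 [0.38  0.042 0.037]
0.39 10205 [0.392 0.039 0.355]
0.4 11530 [0.399 0.043 0.328]
0.41 1251 [0.41  0.043 0.322]
0.42 864 [0.418 0.041 0.316]
0.43 267 [0.43  0.042 0.048]
0.44 296 [0.44  0.042 0.049]
0.45 261 [0.45  0.042 0.052]
0.46 247 [0.46  0.041 0.054]
0.47 273 [0.47  0.041 0.056]
0.48 281 [0.48  0.042 0.058]
0.49 172 [0.489 0.041 0.06 ]
0.5 7 [0.496 0.021 0.059]
0.51 0 
0.52 0 
[-0.413 -0.409  0.023  0.395  0.396]
cap [624.2 -22.2] r 14.9 top z 0.1939 n 89 mean [ 0.6236 -0.0214  0.1919]
cap [710.8 -23.5] r 14.4 top z 0.1951 n 91 mean [ 0.7101 -0.0235  0.1928]
```

View pics/w6.png

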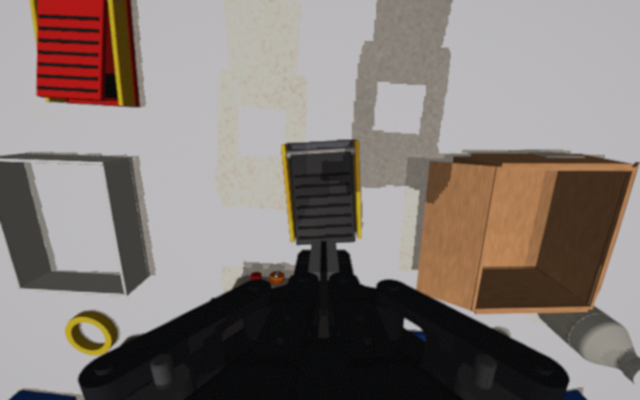

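The black pedal is at (323,190) with its toe end at row 240, and the carton at (525,235) is empty. The red look-alike is far off at (85,50). I'm pressing at about (0.472, 0.042).

```bash
python3 -m crank '[[0,-0.05,0,0.03,0,0,0],[0,-0.012,-0.001,0.05,0,0,0],[0,0,0,0.06,0,0,0],[0,0,0,0.05,0,0,0],[0,0,0,0,0,0,0]]';python3 -m crank '[[0,0,0,0.006,0,0,0],[0,0,0,0,0,0,0]]'
```

```text
time: 21.55
tool_pos: [0.4687, 0.0423, 0.0898]
tool_rot: [-0.006, 0.001, 1.0, 0.0]
contact_force: [-0.2, -0.9, 0.8]
gripper_width: -0.0
grasp_force: 0.0
time: 21.8
tool_pos: [0.4739, 0.0421, 0.091]
tool_rot: [0.002, 0.001, 1.0, -0.0]
contact_force: [1.0, -0.1, 0.5]
gripper_width: 0.001
grasp_force: 0.0
```

```bash
python3 -m crank '[[0,0,0,0.01,0,0,0],[0,0,0,0,0,0,0]]'; python3 -m crank '[[0,0,0,0.006,0,0,0],[0,0,0,0,0,0,0]]'; python3 -m crank '[[0,0,0,0.006,0,0,0],[0,0,0,0,0,0,0]]';python3 -m crank '[[0,0,0,0.006,0,0,0],[0,0,0,0,0,0,0]]'
```

```text
time: 22.05
tool_pos: [0.4719, 0.0423, 0.0785]
tool_rot: [-0.0, 0.001, 1.0, 0.0]
contact_force: [0.8, -0.6, -0.3]
gripper_width: 0.0
grasp_force: 0.0
time: 22.3
tool_pos: [0.4731, 0.0423, 0.0736]
tool_rot: [0.001, 0.001, 1.0, 0.0]
contact_force: [1.6, 1.4, 4.3]
gripper_width: 0.003
grasp_force: 2.1
time: 22.55
tool_pos: [0.4739, 0.0423, 0.0681]
tool_rot: [0.002, 0.001, 1.0, 0.0]
contact_force: [1.9, 1.0, 5.9]
gripper_width: 0.001
grasp_force: 2.8
time: 22.8
tool_pos: [0.4745, 0.0423, 0.0627]
tool_rot: [0.003, 0.001, 1.0, 0.0]
contact_force: [3.3, 0.3, 7.4]
gripper_width: -0.0
grasp_force: 3.5
```

```bash
python3 -m crank '[[0,0,0,0.005,0,0,0],[0,0,0,0,0,0,0]]'; python3 -m crank '[[0,0,0,0.003,0,0,0],[0,0,0,0,0,0,0]]'; python3 -m crank '[[0,0,0,0.002,0,0,0],[0,0,0,0,0,0,0]]'
```

```text
time: 23.05
tool_pos: [0.4749, 0.0423, 0.0581]
tool_rot: [0.003, 0.001, 1.0, 0.0]
contact_force: [3.6, 0.5, 8.6]
gripper_width: 0.004
grasp_force: 4.1
time: 23.3
tool_pos: [0.4752, 0.0423, 0.0555]
tool_rot: [0.003, 0.001, 1.0, 0.0]
contact_force: [1.8, 1.2, 9.3]
gripper_width: 0.003
grasp_force: 4.8
time: 23.55
tool_pos: [0.4753, 0.0423, 0.054]
tool_rot: [0.003, 0.001, 1.0, 0.0]
contact_force: [1.2, 2.1, 11.7]
gripper_width: -0.005
grasp_force: 6.0
```

Add a couple of mm to be firmly on the stop, then hold more than three seconds.

```bash
python3 -m crank '[[0,0,0,0.002,0,0,0],[0,0,0,0,0,0,0]]'; python3 -m crank '[[0,0,0,0.002,0,0,0],[0,0,0,0,0,0,0]]'; python3 -c "
from h import *
p,d=manip.grab_frame('scene'); save('s7',cv2.resize(p[170:300,220:400],None,fx=4,fy=4)); P=cloud(cam('scene'),d)
for x in np.arange(.38,.5,.01):
  q=P[(abs(P[:,0]-x)<.005)&(abs(P[:,1]-.042)<.035)&(P[:,2]<.062)&(P[:,2]>.01)]; print(round(x,2),len(q),np.round(np.median(q[:,2]),3) if len(q) else '')
"
```

```text
time: 23.8
tool_pos: [0.4754, 0.0423, 0.0536]
tool_rot: [0.003, 0.001, 1.0, 0.0]
contact_force: [-5.8, 0.8, 23.8]
gripper_width: -0.002
grasp_force: 12.0
time: 24.05
tool_pos: [0.4755, 0.0423, 0.0533]
tool_rot: [0.002, 0.001, 1.0, 0.0]
contact_force: [-12.1, 1.3, 35.9]
gripper_width: 0.001
grasp_force: 17.9
0.38 59 0.036
0.39 57 0.036
0.4 54 0.036
0.41 57 0.036
0.42 45 0.036
0.43 27 0.036
0.44 11 0.035
0.45 10 0.035
0.46 10 0.035
0.47 19 0.035
0.48 46 0.036
0.49 75 0.037
```

Pedal flat at 36 mm and force rising: it is on its stop. Easing slightly, then holding.

```bash
for i in 1 2 3 4 5 6; do :; done; python3 -m crank '[[0,0,0,-0.001,0,0,0],[0,0,0,0,0,0,0],[0,0,0,0,0,0,0],[0,0,0,0,0,0,0],[0,0,0,0,0,0,0]]'; python3 -m crank '[[0,0,0,0,0,0,0],[0,0,0,0,0,0,0],[0,0,0,0,0,0,0],[0,0,0,0,0,0,0],[0,0,0,0,0,0,0]]'; python3 -m crank '[[0,0,0,0,0,0,0],[0,0,0,0,0,0,0],[0,0,0,0,0,0,0],[0,0,0,0,0,0,0],[0,0,0,0,0,0,0]]'; python3 -m crank '[[0,0,0,0,0,0,0],[0,0,0,0,0,0,0],[0,0,0,0,0,0,0],[0,0,0,0,0,0,0],[0,0,0,0,0,0,0]]'; python3 -m crank '[[0,0,0,0,0,0,0],[0,0,0,0,0,0,0],[0,0,0,0,0,0,0],[0,0,0,0,0,0,0],[0,0,0,0,0,0,0]]'; python3 -m crank '[[0,0,0,0,0,0,0],[0,0,0,0,0,0,0],[0,0,0,0,0,0,0],[0,0,0,0,0,0,0],[0,0,0,0,0,0,0]]' | tail -6; python3 -c "
from h import *
caps(c='scene',region=(.55,.8,-.13,.1),zlo=.15,zhi=.21)"
```

```text
time: 24.72
tool_pos: [0.4754, 0.0423, 0.0534]
tool_rot: [0.002, 0.001, 1.0, 0.0]
contact_force: [-8.1, 0.8, 29.8]
gripper_width: 0.001
grasp_force: 14.8
time: 25.35
tool_pos: [0.4754, 0.0423, 0.0534]
tool_rot: [0.002, 0.001, 1.0, 0.0]
contact_force: [-8.0, 1.8, 29.0]
gripper_width: -0.003
grasp_force: 14.8
time: 25.98
tool_pos: [0.4754, 0.0423, 0.0535]
tool_rot: [0.002, 0.001, 1.0, 0.0]
contact_force: [-7.9, 2.4, 29.9]
gripper_width: 0.002
grasp_force: 14.8
time: 26.6
tool_pos: [0.4754, 0.0423, 0.0534]
tool_rot: [0.002, 0.001, 1.0, 0.0]
contact_force: [-8.2, 1.0, 29.9]
gripper_width: 0.002
grasp_force: 14.8
time: 27.22
tool_pos: [0.4754, 0.0423, 0.0534]
tool_rot: [0.002, 0.001, 1.0, 0.0]
contact_force: [-7.9, 1.4, 29.8]
gripper_width: -0.004
grasp_force: 14.8
time: 27.85
tool_pos: [0.4755, 0.0423, 0.0535]
tool_rot: [0.002, 0.001, 1.0, 0.0]
contact_force: [-9.1, 2.1, 29.7]
gripper_width: -0.0
grasp_force: 14.8
cap [624.4 -21.1] r 14.0 top z 0.1955 n 90 mean [ 0.6235 -0.0214  0.193 ]
cap [707.8 -22.8] r 15.4 top z 0.196 n 91 mean [ 0.7096 -0.0229  0.1935]
```

```bash
python3 -m crank '[[0,0,0,-0.03,0,0,0],[0,0,0,-0.05,0,0,0],[0,0,0,-0.06,0,0,0],[0.42,0,0,-0.06,0,0,0],[0.42,0,0,-0.05,0,0,0]]'; python3 -m crank '[[0.42,-0.05,-0.02,0,0,0,0],[0.42,-0.05,-0.02,0,0,0,0],[0.42,-0.04,-0.02,0,0,0,0],[0.42,0,0,0,0,0,0],[0.42,0,0,0,0,0,0]]'; python3 -c "
from h import *
st(); caps(region=(.55,.8,-.13,.1),zlo=.15,zhi=.21)
for n in ['scene','top']:
  p,d=manip.grab_frame(n); P=cloud(cam(n),d)
  Q=P[(np.hypot(P[:,0]-.478,P[:,1]+.33)<.17)&(P[:,2]>.045)&(P[:,2]<.075)]
  (x,y),wh,a=cv2.minAreaRect((Q[:,:2]*1000).astype(np.float32)); print(n,'tub',x,y,wh,a)
  q=P[(abs(P[:,0]-.485)<.006)&(abs(P[:,1]-.042)<.03)]; print('toe z',np.median(q[:,2]))
"
```

```text
time: 28.52
tool_pos: [0.4717, 0.0422, 0.2998]
tool_rot: [0.0, 0.001, 1.0, -0.0]
contact_force: [0.4, -0.1, -1.3]
gripper_width: 0.414
grasp_force: 0.0
time: 29.15
tool_pos: [0.6112, -0.0177, 0.2968]
tool_rot: [-0.001, 0.001, 1.0, 0.0]
contact_force: [-0.5, 0.6, 0.2]
gripper_width: 0.418
grasp_force: 0.0
t 29.15 pos [ 0.6112 -0.0177  0.2968] tool x [-1.     0.002  0.002] y [0.002 1.    0.   ] z [-0.002  0.    -1.   ] F [-0.5  0.6  0.2] w 0.418 j [-0.15 -0.    1.59  0.    1.55 -1.72]
cap [620.4 -20.7] r 14.5 top z 0.1933 n 863 mean [ 0.6192 -0.0209  0.1924]
cap [707.1 -22.6] r 14.5 top z 0.1934 n 811 mean [ 0.7055 -0.0227  0.1924]
scene tub 481.1877746582031 -329.6917724609375 (177.72677612304688, 201.56771850585938) 87.33220672607422
toe z 0.5663552964867119
top tub 477.2319030761719 -328.6922912597656 (169.39617919921875, 201.66339111328125) 87.10658264160156
toe z 0.5944343406678428
```

```bash
python3 -m crank '[[0.42,-0.01,-0.003,0,0,0,0],[0.42,0,0,0.03,0,0,0],[0.42,0,0,0.03,0,0,0],[0.42,0,0,0.015,0,0,0],[0.42,0,0,0,0,0,0]]'; python3 -m crank '[[0.42,0,0,0.015,0,0,0],[0.42,0,0,0.008,0,0,0],[0.42,0,0,0,0,0,0],[0.42,0,0,0,0,0,0]]'
```

```text
time: 29.92
tool_pos: [0.6214, -0.0209, 0.2215]
tool_rot: [-0.001, 0.001, 1.0, 0.0]
contact_force: [-0.2, 0.1, 0.3]
gripper_width: 0.421
grasp_force: 0.0
time: 30.42
tool_pos: [0.6222, -0.0211, 0.2001]
tool_rot: [0.0, 0.001, 1.0, -0.0]
contact_force: [0.3, 0.0, -0.2]
gripper_width: 0.422
grasp_force: 0.0
```

```bash
python3 -m crank '[[0.42,0,0,0.004,0,0,0],[0.42,0,0,0,0,0,0],[0,0,0,0,0,0,0],[0,0,0,0,0,0,0],[0,0,0,0,0,0,0]]'; python3 -m crank '[[0,0,0,-0.03,0,0,0],[0,0,0,-0.05,0,0,0],[0,0,0,0,0,0,0],[0,0.0143,-0.0443,0,0,0,0],[0,0.0143,-0.0443,0,0,0,0]]'; python3 -m crank '[[0,0.0143,-0.0443,0,0,0,0],[0,0.0143,-0.0443,0,0,0,0],[0,0.0143,-0.0443,0,0,0,0],[0,0.0143,-0.0443,0,0,0,0],[0,0.0143,-0.0443,0,0,0,0]]'; python3 -m crank '[[0,0,0,0,0,0,0],[0,0,0,0,0,0,0]]'; python3 -c "
from h import *
st(); p,d=manip.grab_frame('wrist'); save('w8',p); np.save('w8.npy',d)"
```

```text
time: 31.05
tool_pos: [0.6221, -0.0212, 0.1959]
tool_rot: [0.0, 0.001, 1.0, -0.0]
contact_force: [-0.5, -0.2, 0.9]
gripper_width: 0.3
grasp_force: 59.2
time: 31.68
tool_pos: [0.5922, -0.1098, 0.2735]
tool_rot: [-0.001, 0.0, 1.0, 0.0]
contact_force: [0.8, -0.5, -2.1]
gripper_width: 0.3
grasp_force: 59.5
time: 32.3
tool_pos: [0.5201, -0.3317, 0.2734]
tool_rot: [-0.001, 0.001, 1.0, 0.001]
contact_force: [0.0, -0.5, -1.9]
gripper_width: 0.295
grasp_force: 59.5
time: 32.55
tool_pos: [0.5209, -0.3303, 0.2739]
tool_rot: [-0.001, 0.001, 1.0, 0.001]
contact_force: [0.6, 0.2, -1.7]
gripper_width: 0.3
grasp_force: 59.7
t 32.55 pos [ 0.5209 -0.3303  0.2739] tool x [-1.     0.002  0.002] y [0.002 1.    0.002] z [-0.002  0.002 -1.   ] F [ 0.6  0.2 -1.7] w 0.3 j [-0.69  0.02  1.6   0.    1.52 -2.25]
```

View pics/w8.png

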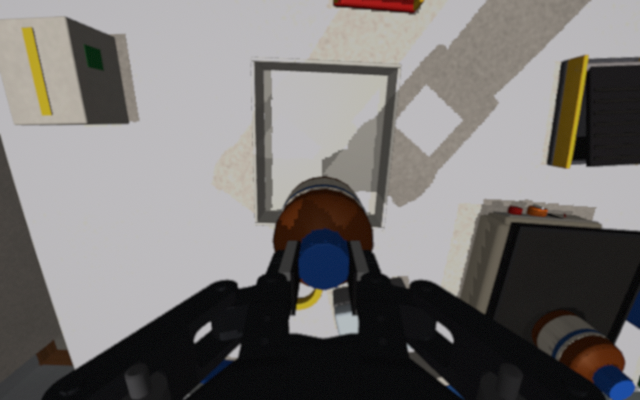

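The bottle is held over the tub, whose rim corners are at about (253,61), (399,67), (385,228) and (256,222). The other bottle still stands on the tray at (585,350).

```bash
python3 -c "
from h import *
C=cam('wrist'); X=onz(C,[253,399,385,256],[61,67,228,222],.058); print(X,X.mean(0), np.linalg.norm(np.diff(X,axis=0),axis=1))
d=np.load('w8.npy'); P=cloud(C,d); q=P[(np.hypot(P[:,0]-.44,P[:,1]+.33)<.04)]; print(np.median(q[:,2]))"; python3 -m crank '[[0,0,0,0.05,0,0,0],[0,0,0,0.04,0,0,0],[0,0,0,0,0,0,0]]'
```

```text
[[ 0.37936883 -0.40744025  0.058     ]
 [ 0.38561188 -0.24313934  0.058     ]
 [ 0.57919547 -0.24762916  0.058     ]
 [ 0.57046498 -0.41666849  0.058     ]] [ 0.47866029 -0.32871931  0.058     ] [0.16441948 0.19363566 0.16926464]
0.004472846887140031
time: 32.98
tool_pos: [0.5195, -0.3278, 0.1808]
tool_rot: [-0.004, 0.0, 1.0, 0.003]
contact_force: [0.1, -0.2, -1.9]
gripper_width: 0.302
grasp_force: 59.6
```

```bash
python3 -m crank '[[0,0,0,0.04,0,0,0],[0,0,0,0.03,0,0,0],[0,0,0,0,0,0,0],[0,0,0,0,0,0,0]]'; python3 -m crank '[[0,0,0,0.004,0,0,0],[0,0,0,0,0,0,0],[0,0,0,0,0,0,0]]'; python3 -m crank '[[0,0,0,0.003,0,0,0],[0,0,0,0,0,0,0],[0,0,0,0,0,0,0]]'
```

```text
time: 33.48
tool_pos: [0.5228, -0.3316, 0.1186]
tool_rot: [0.002, 0.001, 1.0, -0.001]
contact_force: [0.2, -0.5, -1.4]
gripper_width: 0.301
grasp_force: 59.7
time: 33.85
tool_pos: [0.5215, -0.3311, 0.1123]
tool_rot: [0.0, 0.001, 1.0, -0.0]
contact_force: [0.3, -0.5, -2.2]
gripper_width: 0.299
grasp_force: 59.7
time: 34.22
tool_pos: [0.5212, -0.3309, 0.1085]
tool_rot: [-0.0, 0.001, 1.0, 0.0]
contact_force: [-0.5, -0.5, -2.0]
gripper_width: 0.297
grasp_force: 59.7
```

```bash
python3 -m crank '[[0,0,0,0.005,0,0,0],[0,0,0,0,0,0,0],[0,0,0,0.003,0,0,0],[0,0,0,0,0,0,0],[0,0,0,0,0,0,0]]'; python3 -m crank '[[0,0,0,0.001,0,0,0],[0,0,0,0,0,0,0]]'
```

```text
time: 34.85
tool_pos: [0.5213, -0.3309, 0.1007]
tool_rot: [0.0, 0.001, 1.0, 0.0]
contact_force: [-0.2, 0.3, -2.4]
gripper_width: 0.301
grasp_force: 59.7
time: 35.1
tool_pos: [0.5215, -0.3311, 0.1]
tool_rot: [0.0, 0.001, 1.0, -0.0]
contact_force: [1.0, 0.4, -1.1]
gripper_width: 0.3
grasp_force: 59.9
```

```bash
python3 -m crank '[[0.42,0,0,0.0005,0,0,0],[0.42,0,0,0,0,0,0],[0.42,0,0,-0.04,0,0,0],[0.42,0,0,-0.06,0,0,0],[0.42,0,0,-0.06,0,0,0]]'; python3 -m crank '[[0.42,0,0,-0.03,0,0,0],[0.42,-0.0266,0.044,0,0,0,0],[0.42,-0.0266,0.044,0,0,0,0],[0.42,-0.0266,0.044,0,0,0,0],[0.42,-0.0266,0.044,0,0,0,0]]'; python3 -m crank '[[0.42,-0.0266,0.044,0,0,0,0],[0.42,-0.0266,0.044,0,0,0,0],[0.42,-0.0266,0.044,0,0,0,0],[0.42,0,0,0,0,0,0],[0.42,0,0,0,0,0,0]]'; python3 -c "
from h import *
st(); caps(region=(.55,.8,-.13,.1),zlo=.15,zhi=.21);caps(c='scene',region=(.55,.8,-.13,.1),zlo=.15,zhi=.21);caps(c='scene',region=(.35,.6,-.45,-.2),zlo=.06,zhi=.11)"
```

```text
time: 35.72
tool_pos: [0.521, -0.3307, 0.2608]
tool_rot: [-0.0, 0.001, 1.0, 0.0]
contact_force: [0.1, 0.3, -0.5]
gripper_width: 0.422
grasp_force: 0.0
time: 36.35
tool_pos: [0.6287, -0.1537, 0.2896]
tool_rot: [0.0, 0.001, 1.0, -0.0]
contact_force: [1.0, -0.2, 0.1]
gripper_width: 0.42
grasp_force: 0.0
time: 36.98
tool_pos: [0.7079, -0.0234, 0.289]
tool_rot: [-0.0, 0.001, 1.0, -0.0]
contact_force: [0.4, -0.9, -0.1]
gripper_width: 0.422
grasp_force: 0.0
t 36.98 pos [ 0.7079 -0.0234  0.289 ] tool x [-1.     0.002  0.   ] y [ 0.002  1.    -0.   ] z [-0. -0. -1.] F [ 0.4 -0.9 -0.1] w 0.422 j [-0.14  0.23  1.36 -0.    1.56 -1.71]
cap [706.8 -24. ] r 14.3 top z 0.193 n 938 mean [ 0.7061 -0.0238  0.192 ]
cap [709.  -24.1] r 14.5 top z 0.1946 n 90 mean [ 0.7097 -0.023   0.1926]
```

```bash
python3 -m crank '[[0.42,0,0,0.04,0,0,0],[0.42,0,0,0.03,0,0,0],[0.42,0,0,0.015,0,0,0],[0.42,0,0,0,0,0,0],[0.42,0,0,0,0,0,0]]'; python3 -m crank '[[0.42,0,0,0.006,0,0,0],[0.42,0,0,0,0,0,0],[0.42,0,0,0,0,0,0]]'; python3 -c "
from h import *
caps(c='top',region=(.35,.6,-.45,-.2),zlo=.06,zhi=.12)
for n in ['top','scene']:
  p,d=manip.grab_frame(n); P=cloud(cam(n),d)
  Q=P[(np.hypot(P[:,0]-.521,P[:,1]+.331)<.03)]; print(n,len(Q),np.percentile(Q[:,2],[10,50,90]))
"
```

```text
time: 37.75
tool_pos: [0.7089, -0.0237, 0.2062]
tool_rot: [0.001, 0.001, 1.0, -0.0]
contact_force: [0.4, 0.1, 0.0]
gripper_width: 0.424
grasp_force: 0.0
time: 38.12
tool_pos: [0.7081, -0.0232, 0.1984]
tool_rot: [0.0, 0.001, 1.0, -0.0]
contact_force: [-0.2, -0.1, 0.8]
gripper_width: 0.422
grasp_force: 0.0
cap [ 518.4 -331. ] r 14.0 top z 0.098 n 64 mean [ 0.5182 -0.33    0.0957]
top 224 [0.0679504  0.07348121 0.09528103]
scene 76 [0.04242706 0.06233045 0.07183824]
```

```bash
python3 -m crank '[[0.42,0,0,0.003,0,0,0],[0.42,0,0,0,0,0,0],[0,0,0,0,0,0,0],[0,0,0,0,0,0,0],[0,0,0,0,0,0,0]]'; python3 -m crank '[[0,0,0,-0.03,0,0,0],[0,0,0,-0.05,0,0,0],[0,0,0,0,0,0,0],[0,0.034,-0.038,0,0,0,0],[0,0.034,-0.038,0,0,0,0]]'; python3 -m crank '[[0,0.034,-0.038,0,0,0,0],[0,0.034,-0.038,0,0,0,0],[0,0.034,-0.038,0,0,0,0],[0,0.034,-0.038,0,0,0,0],[0,0.034,-0.038,0,0,0,0]]'; python3 -m crank '[[0,0.034,-0.038,0,0,0,0],[0,0,0,0,0,0,0],[0,0,0,0,0,0,0]]'; python3 -c "
from h import *
st(); p,d=manip.grab_frame('wrist'); save('w9',p)
P=cloud(cam('wrist'),d)
q=P[(np.hypot(P[:,0]-.43,P[:,1]+.33)<.12)&(P[:,2]>.045)&(P[:,2]<.062)]; print(cv2.minAreaRect((q[:,:2]*1000).astype(np.float32)))
caps(region=(.35,.6,-.45,-.2),zlo=.07,zhi=.12)"
```

```text
time: 38.9
tool_pos: [0.7081, -0.0234, 0.1952]
tool_rot: [0.0, 0.001, 1.0, -0.0]
contact_force: [0.4, -0.6, -0.3]
gripper_width: 0.298
grasp_force: 59.2
time: 39.52
tool_pos: [0.6385, -0.0993, 0.2727]
tool_rot: [-0.002, 0.0, 1.0, 0.0]
contact_force: [-0.1, -1.2, -2.1]
gripper_width: 0.306
grasp_force: 59.4
time: 40.15
tool_pos: [0.4678, -0.2893, 0.2732]
tool_rot: [-0.001, 0.001, 1.0, 0.001]
contact_force: [0.5, -0.5, -2.0]
gripper_width: 0.298
grasp_force: 59.4
time: 40.52
tool_pos: [0.4352, -0.3263, 0.2738]
tool_rot: [-0.001, 0.001, 1.0, 0.001]
contact_force: [-0.8, 0.7, -1.4]
gripper_width: 0.299
grasp_force: 59.6
t 40.52 pos [ 0.4352 -0.3263  0.2738] tool x [-1.     0.002  0.001] y [0.002 1.    0.002] z [-0.001  0.002 -1.   ] F [-0.8  0.7 -1.4] w 0.299 j [-0.78 -0.15  1.77  0.    1.52 -2.35]
((449.02099609375, -328.2744140625), (170.30812072753906, 142.1550750732422), 87.51488494873047)
```

View pics/w9.png

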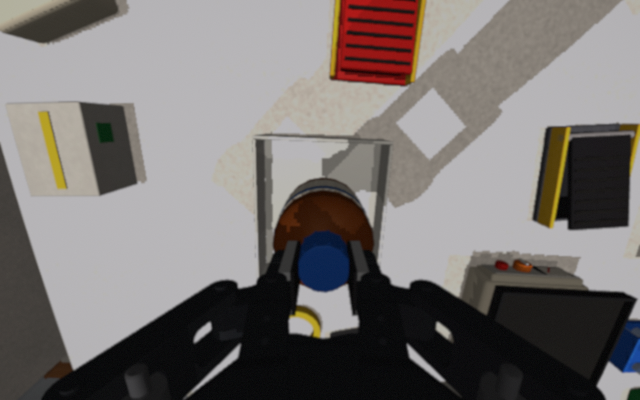

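The second bottle is held over the near half of the tub (rim top edge at row 135, columns 255–390), and the tray is empty. The pedal is back up.

```bash
python3 -c "
from h import *
for c in ['top','scene']: caps(c=c,region=(.35,.6,-.45,-.2),zlo=.06,zhi=.12)"; python3 -m crank '[[0,0,0,0.03,0,0,0],[0,0,0,0.03,0,0,0],[0,0,0,0,0,0,0]]'
```

```text
cap [ 519.  -329.2] r 12.8 top z 0.0993 n 55 mean [ 0.5199 -0.3285  0.0973]
cap [ 523.7 -329.2] r 16.0 top z 0.0993 n 61 mean [ 0.5225 -0.3295  0.0969]
time: 41.1
tool_pos: [0.4347, -0.3248, 0.212]
tool_rot: [-0.002, 0.0, 1.0, 0.002]
contact_force: [0.2, -0.2, -2.2]
gripper_width: 0.302
grasp_force: 59.6
```

```bash
python3 -m crank '[[0,0,0,0.05,0,0,0],[0,0,0,0.04,0,0,0],[0,0,0,0.012,0,0,0],[0,0,0,0,0,0,0],[0,0,0,0,0,0,0]]'; python3 -m crank '[[0,0,0,0.003,0,0,0],[0,0,0,0,0,0,0],[0,0,0,0,0,0,0]]'
```

```text
time: 41.72
tool_pos: [0.4369, -0.328, 0.116]
tool_rot: [0.002, 0.001, 1.0, -0.002]
contact_force: [0.1, -0.2, -2.0]
gripper_width: 0.303
grasp_force: 59.6
time: 42.1
tool_pos: [0.4356, -0.3269, 0.1105]
tool_rot: [0.0, 0.001, 1.0, -0.0]
contact_force: [-0.8, 0.3, -2.5]
gripper_width: 0.296
grasp_force: 59.5
```

```bash
python3 -m crank '[[0,0,0,0.007,0,0,0],[0,0,0,0,0,0,0],[0,0,0,0.003,0,0,0],[0,0,0,0,0,0,0],[0,0,0,0,0,0,0]]'; python3 -m crank '[[0,0,0,0.001,0,0,0],[0,0,0,0,0,0,0]]'
```

```text
time: 42.72
tool_pos: [0.4355, -0.3268, 0.1002]
tool_rot: [0.0, 0.001, 1.0, -0.0]
contact_force: [-0.1, 0.4, -2.9]
gripper_width: 0.299
grasp_force: 59.6
time: 42.98
tool_pos: [0.4355, -0.3268, 0.0992]
tool_rot: [0.0, 0.001, 1.0, -0.0]
contact_force: [0.9, 0.3, -1.7]
gripper_width: 0.3
grasp_force: 59.6
```

```bash
python3 -m crank '[[0,0,0,0.001,0,0,0],[0.42,0,0,0,0,0,0],[0.42,0,0,0,0,0,0],[0.42,0,0,-0.04,0,0,0],[0.42,0,0,-0.06,0,0,0]]'; python3 -m crank '[[0.42,0,0,-0.06,0,0,0],[0.42,0,0,-0.05,0,0,0],[0.42,0.04,0.04,0,0,0,0],[0.42,0.02,0.04,0,0,0,0],[0.42,0,0,0,0,0,0]]'; python3 -m crank '[[0.42,0,0,0,0,0,0],[0.42,0,0,0,0,0,0],[0.42,0,0,0,0,0,0],[0.42,0,0,0,0,0,0]]'; python3 -c "
from h import *
st()
p,_,_=caps(c='scene',region=(.35,.6,-.45,-.2),zlo=.06,zhi=.12); save('s10',p)
p,d,C=caps(region=(.35,.6,-.45,-.2),zlo=.07,zhi=.12); save('w10',p)"
```

```text
time: 43.6
tool_pos: [0.4343, -0.3256, 0.1968]
tool_rot: [-0.002, 0.001, 1.0, 0.002]
contact_force: [1.2, -1.1, 0.4]
gripper_width: 0.418
grasp_force: 0.0
time: 44.22
tool_pos: [0.375, -0.2451, 0.3086]
tool_rot: [0.001, 0.0, 1.0, -0.001]
contact_force: [0.2, -1.0, 0.7]
gripper_width: 0.418
grasp_force: 0.0
time: 44.72
tool_pos: [0.3758, -0.247, 0.308]
tool_rot: [-0.0, 0.001, 1.0, 0.0]
contact_force: [0.1, -0.0, -0.3]
gripper_width: 0.425
grasp_force: 0.0
t 44.73 pos [ 0.3758 -0.247   0.308 ] tool x [-1.     0.002  0.001] y [0.002 1.    0.   ] z [-0.001  0.    -1.   ] F [ 0.1 -0.  -0.3] w 0.425 j [-0.75 -0.41  1.92 -0.    1.63 -2.32]
cap [ 437.4 -327.6] r 15.3 top z 0.0993 n 58 mean [ 0.4398 -0.3269  0.0973]
cap [ 524.  -328.6] r 16.2 top z 0.0999 n 61 mean [ 0.5231 -0.3297  0.0973]
cap [ 434.6 -326.5] r 14.3 top z 0.0967 n 420 mean [ 0.4341 -0.3259  0.0957]
```

View pics/s10.png

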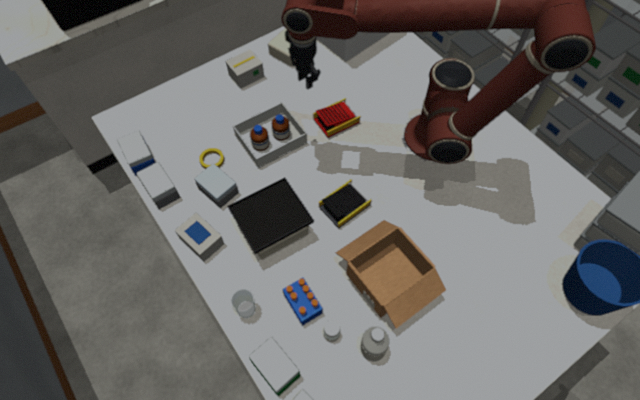

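View pics/w10.png

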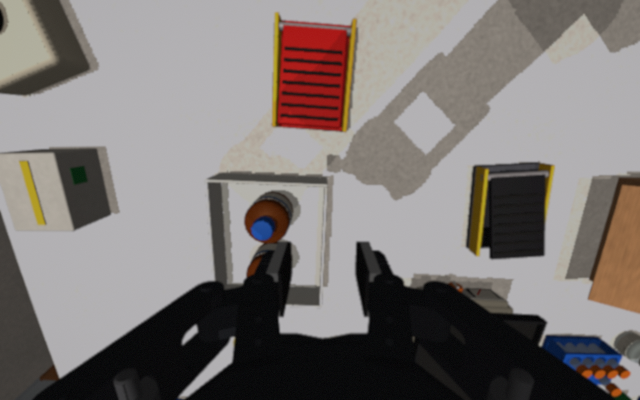

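Both views show two upright bottles in the tub, at (260,133) and (281,123) in the scene view. The carton is empty with its flaps folded out, the tray is empty, the pedal is up, and the arm is clear of everything.

```bash
python3 -c "
from plant import manip
print(manip.job_done())"
```

```text
the job is handed in; nothing more can be done
None
```

I handed the job in at about 45 s of robot time: both flaps are folded open, the two bottles were mixed with the pedal held on its stop for just under 4 s, and both now stand upright in the white tub; no result came back.

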